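# Park the index plunger and open the pan jig

### The job

Make room in the pan jig for a bigger pan: pull the sprung plunger's T-handle straight up until you feel its stop, and twist it anticlockwise (seen from above) into its rest notch, then let go so that it stays retracted by itself. After that, slide the fence away from the pan until it just meets the rubber buffer, and leave it there with the plunger still parked. Work gently: do not force the plunger against its sleeve or squash the buffer, and leave the pan and the other things on the counter where they are.

Things in the scene. Friction and masses are not known exactly. Their poses are not given: they have to be found in the camera images.
- jig: Fixed aluminium base plate of the pan jig, 240 (x) x 420 (y) x 10 mm. Origin: centre of its underside, at counter height. The fence slides along its y axis. A fixed wall stands along its -y edge (top 60 mm above the counter); the rubber buffer stands near the +y edge at x = +50 mm.
- handle_grip (a point): Centre of the plunger's black T-handle bar: 46 mm long (this frame's x), 12 mm thick (y), 22 mm tall; z is up, the plunger's axis. The frame rises and turns with the handle. At the start 98 mm above the counter at jig (50, 35) mm, the bar along the jig's x. A spring pulls it down: 6 N at the start plus 0.35 N per mm, and 6 N more per 0.1 m/s. Fingers have free room down to 11 mm below the bar.
- handle: The same T-handle; this origin is on its axis, 53 mm under the bar's centre, at the underside of a steel cross pin (6 mm thick, 42 mm long, parallel to the bar). At the start the pin lies in the deep slot of a toothed steel sleeve, 52 mm across, on the grey carriage (its top 45 mm above the counter); the highest teeth stand 16.5 to 29.5 mm above the carriage.
- lift (a joint): How far the plunger is pulled up, m; 0 at the start (locked). The sleeve is screwed in to an unmarked height h of 0 to 13 mm: the pin clears the tooth beside the slot from 10 mm + h, a hard stop is at 13 mm + h, and parked it lies at 7 mm + h. So pull until the stop is felt. Over 30 N between the handle's pin or stop and the sleeve counts as forcing.
- twist (a joint): Turn of the handle, rad, about 0 at the start, positive anticlockwise from above. The rest notch is at 1.31 (75 degrees), 3 mm deeper than the tooth before it; tall teeth stop turning beyond it and clockwise. If not lifted enough, the slot stops it at about 0.1. Parked: within 0.2 of 1.31 and lift above 6 mm, hand off.
- fence (a joint): Slide of the fence with its carriage and plunger along the jig's +y, in m; 0 at the start, where the plunger's tip locks it (5 mm deep in the rail, about 1.5 mm of play). At 0.090 the carriage meets the rubber buffer. Friction about 3 N.
- tab (a point): Grip tab on the fence: upright aluminium plate 44 mm long (x), 12 mm thick (y). This point: middle of its thickness, 15 mm under its top, 85 mm above the counter; at the start at jig (-60, -20) mm; axes parallel to the jig's. The tab rises 30 mm above the fence wall (220 mm long, 12 mm thick, top 70 mm above the counter). It moves with the fence.
- buffer (a joint): How far the black rubber buffer is squashed, in m: 0 when free; it takes 3.5 N per mm. More than 5 mm counts as squashed.
- pan: Loose shallow pan of rolls, 190 x 135 x 28 mm (rolls up to 36 mm), standing on the jig's plate between the fixed wall and the fence. Origin: centre of its underside. Not to be moved (up to 20 mm is tolerated).
- shaker: Small glass shaker, 36 mm across, 70 mm tall, standing on the jig's plate near the -x, +y corner. Origin: centre of its underside. Leave it alone.
- spatula: Spatula lying on the counter to the left of the jig. Leave it alone.
- tongs: Steel tongs, 220 mm long, lying on the counter to the right. Leave them alone.
- bowl: Steel bowl, 150 mm across, 70 mm tall, far left. Leave it alone.
- syrup: Amber bottle, 60 mm across, 170 mm tall, far right. Leave it alone.
- mug: White mug, 80 mm across, 90 mm tall, far left. Leave it alone.

How it is judged:
By the outcome, as a careful person would: the job done as asked, in the order asked, and still so for the second after the job is handed in, with the robot touching nothing.
It also fails if it takes over 54 s, if anything falls off the work surface, if the arm or the gripper's body presses on something with over 40 N, if the wrist force passes 120 N, or if a joint passes its speed limit or range.

### The arm

A 7-joint arm with a two-finger parallel gripper is mounted at the origin on the work surface. World frame = base frame: x ahead of the robot, y to its left, z up, the work surface at z = 0. Lengths are in m, angles in rad, forces in N, time in s.
With the tool pointing down it reaches from about 0.425 to 0.875 m from the base axis. Payload 9.9 kg.
Tool frame: the origin (TCP) lies at the very end of the fingers, on their centre line; the grasp point (between the pads) lies 19 mm behind it; y points along the fingers, x is the direction in which the jaws open and shut, and the axes are right-handed (so a half turn about y gives the same grasp; the last joint's range is limited). The gripper opens to 85 mm and grips with 20 to 120 N. Pads are 22 mm wide; open, the fingers measure 114 mm over their backs; the gripper's body (76 mm by 85 mm) begins 54 mm behind the grasp point. The pads swing forward as they close: fully open they stand 13 mm farther back than shut.
Start: joints at [-1.357, 0.576, 0.025, 1.437, -0.015, 1.129, -0.057], TCP at [0.198, 0.645, 0.231] pointing down, gripper open.
Joint ranges: [-2.76, 2.76], [-0.34, 2.15], [-1.52, 1.57], [0.19, 2.46], [-1.09, 4.23], [0.17, 1.99], [-2.82, 2.82]. Speed limits (rad/s): [2.22, 2.22, 3.01, 3.01, 3.14, 3.14, 3.14].

### API

Orientations are given as [roll, pitch, yaw] about the fixed x, y, z axes, in that order (R = Rz(yaw) Ry(pitch) Rx(roll)).
In Python, from workcell import r gives the robot as it stands. The module is installed in compiled form; this text tells all that it offers.
- The arm moves only by the tool arm_command, never from a script. Its argument "targets" is text: rows parted by semicolons, each of 5 numbers parted by spaces: the opening in per cent of the stroke, from 0 (shut) to 100 (fully open), then the shift along the tool's x, y, z in m, then the turn about the tool's y in degrees. A call has 1 to 20 rows; each row is the pose to reach, as a shift and turn from the pose commanded when the call began, along the tool's axes at that moment; what a row does not reach only later rows make up. A row lasts 1/12 s, in which the tool goes at most 41.7 mm and 7.16 degrees, less where a joint would pass 70% of its speed; a pose out of reach is approached as far as the arm can. A call with a gripper value outside its range is refused whole. The fingers move at their own pace and stop on an object; the grip force is fixed at half the most. Time passes only in rows, so rows that repeat a pose let the fingers close. It gives the time, the measured TCP pose, the force and the opening at its end, in the units of the state.
- r.state(): the state, without advancing time (a new reading comes with each control period).
- r.camera(name): name is "scene" or "side" or "wrist"; returns the picture (420x560x3 uint8, red, green, blue); there is no depth.
- r.camera_model(name): a dict with "K" (3x3 intrinsics, pixels), "world_to_cam" (4x4, takes a point from world to camera coordinates). Camera axes: x right, y up, looking along -z (the intrinsics and any distortion apply to the point x, -y, -z); pixel columns grow to the right and rows downward; lengths in m; the calibration is good to about 2 mm. A picture is of the moment at which its call begins: read the wrist's pose just before it. camera_model takes no time and is no camera call; for the wrist camera it gives the pose at the moment of the call.
- r.close_job(): hands the job in, once; it reports no verdict.
The state is a dict: "time": time; "joints": joint angles; "dq": joint speeds; "tau": joint torques, N m; "ee_pos": TCP position; "eef_rot": TCP orientation; "wrist_force": force on the tool from outside, world axes, zero at the start; "torque": the same for the moment, N m; "opening": finger opening in m.
Only numpy, scipy, OpenCV 4.12 (cv2) and the standard library are available. Lean on these libraries where they do the work, as an engineer would, in place of code of your own. Each camera call takes 0.05 s, during which the arm holds its last target.

## Working session

There is one attempt and no reset: what is moved stays moved. The work goes in short steps, Python scripts to look and compute and a tool call to move; the robot and the scene stay as the last step left them, time stands still between calls to the robot, and variables do not carry over. Pictures are saved under pics/ and viewed, and the job is handed in when it is done.

Besides the shell and the picture viewer there is one more tool, called after "Emit:" by a JSON object that holds its "fn" and its "kwargs". arm_command: Moves the arm, as the interface text tells. Its arguments: {"type":"object","properties":{"targets":{"type":"string"}},"required":["targets"]}

```bash
mkdir -p pics; python3 - <<'E'
from workcell import r
import cv2,numpy as np
np.set_printoptions(precision=4,suppress=True)
s=r.state();print(s)
for n in("scene","side"):
    im=r.camera(n);cv2.imwrite(f"pics/{n}0.png",im[:,:,::-1]);print(n,r.camera_model(n))
E
```

```text
{'time': 0.0, 'joints': array([-1.3568,  0.5765,  0.0248,  1.4379, -0.015 ,  1.129 , -0.0565]), 'dq': array([-0.0015, -0.0004,  0.0016,  0.0014, -0.0003, -0.0007,  0.    ]), 'tau': array([ -0.    , -76.5737,   2.2501, -28.5982,   0.0152,   0.0125,
        -0.    ]), 'ee_pos': array([0.1979, 0.6449, 0.2304]), 'eef_rot': array([-1.5709,  0.0016,  1.2731]), 'wrist_force': array([-0.5982, -0.8633,  0.9766]), 'torque': array([0.0238, 0.0443, 0.012 ]), 'opening': 0.08499371698269781}
scene {'K': array([[481.68  ,   0.    , 285.3496],
       [  0.    , 481.68  , 217.2428],
       [  0.    ,   0.    ,   1.    ]]), 'world_to_cam': array([[ 0.5716,  0.8205,  0.0028, -0.3133],
       [-0.5928,  0.4106,  0.6928,  0.2025],
       [ 0.5674, -0.3977,  0.7211, -1.6971],
       [ 0.    ,  0.    ,  0.    ,  1.    ]])}
side {'K': array([[491.6285,   0.    , 275.3594],
       [  0.    , 491.6285, 205.3005],
       [  0.    ,   0.    ,   1.    ]]), 'world_to_cam': array([[-0.9279, -0.3724, -0.0184,  0.4537],
       [ 0.1855, -0.5037,  0.8438, -0.13  ],
       [-0.3235,  0.7795,  0.5364, -1.7536],
       [ 0.    ,  0.    ,  0.    ,  1.    ]])}
```

View pics/scene0.png

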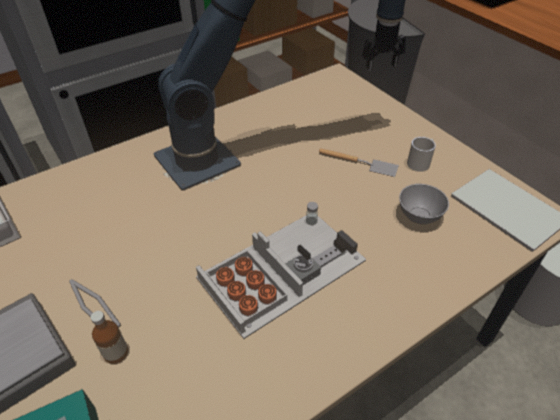

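View pics/side0.png

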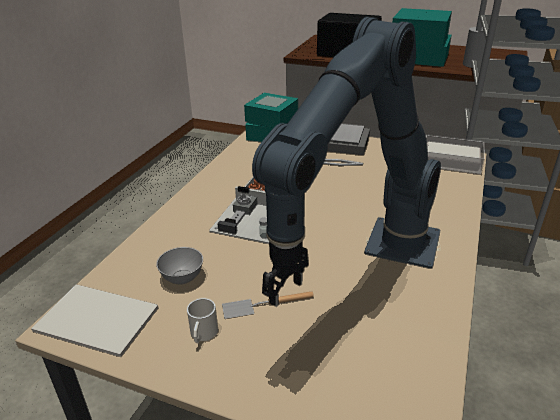

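```bash
python3 - <<'E'
import cv2
a=cv2.imread("pics/scene0.png")[195:335,185:375];cv2.imwrite("pics/scene0c.png",cv2.resize(a,None,fx=4.2,fy=4.2,interpolation=cv2.INTER_CUBIC))
a=cv2.imread("pics/side0.png")[160:260,200:300];cv2.imwrite("pics/side0c.png",cv2.resize(a,None,fx=6,fy=6,interpolation=cv2.INTER_CUBIC))
E
```

```text
(no output)
```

View pics/scene0c.png

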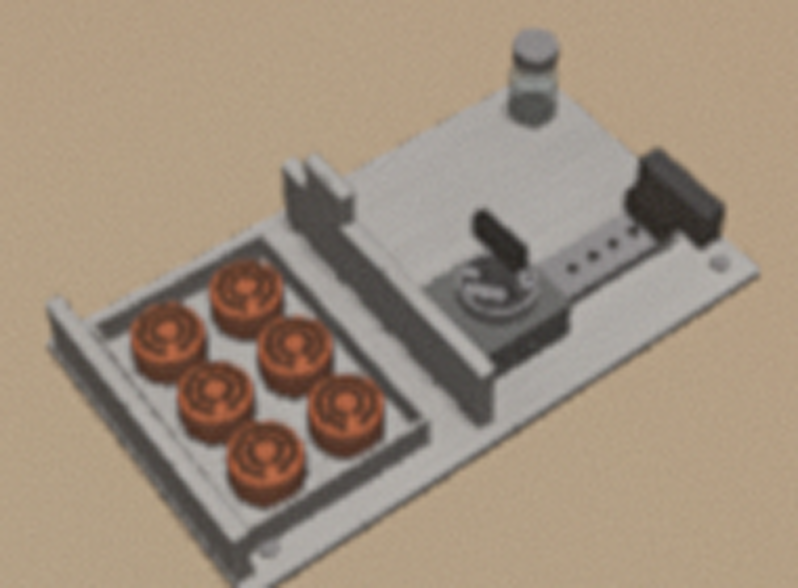

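View pics/side0c.png

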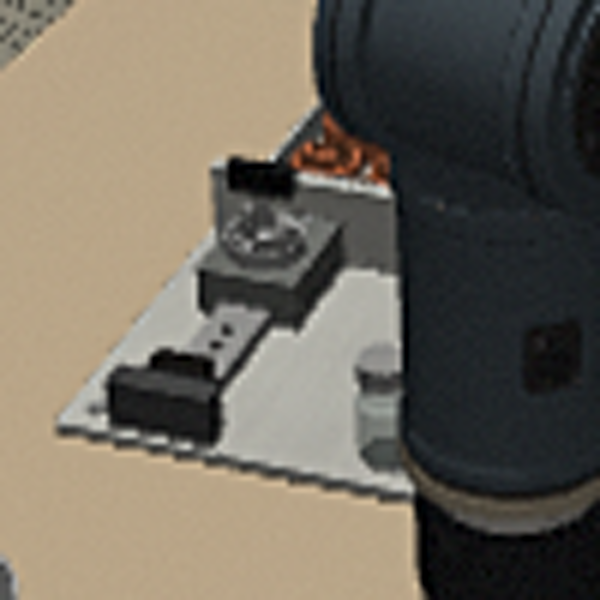

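```bash
cat > h.py <<'E'
import numpy as np,cv2
from workcell import r
np.set_printoptions(precision=4,suppress=True)
def ray(m,u,v):
    K=m["K"];T=m["world_to_cam"];R=T[:3,:3];c=-R.T@T[:3,3]
    d=R.T@np.array([(u-K[0,2])/K[0,0],-(v-K[1,2])/K[1,1],-1]);return c,d/np.linalg.norm(d)
def onz(m,u,v,z):
    c,d=ray(m,u,v);return c+d*(z-c[2])/d[2]
def tri(*o):
    A=0;b=0
    for m,u,v in o:
        c,d=ray(m,u,v);P=np.eye(3)-np.outer(d,d);A=A+P;b=b+P@c
    return np.linalg.solve(A,b)
def proj(m,p):
    T=m["world_to_cam"];q=T[:3,:3]@p+T[:3,3];K=m["K"];return np.array([K[0,2]+K[0,0]*q[0]/-q[2],K[1,2]+K[1,1]*(-q[1])/-q[2]])
E
python3 - <<'E'
from h import *
a=r.camera_model("scene");b=r.camera_model("side")
S=lambda u,v:(185+(u-1.6)/4.2,195+(v-1.6)/4.2)
D=lambda u,v:(200+(u-2.5)/6,160+(v-2.5)/6)
print("bar",onz(a,*S(500,240),.098),onz(b,*D(262,176),.098),tri((a,*S(500,240)),(b,*D(262,176))))
c=onz(a,*S(758,272),.01);print("corner+x+y",c, onz(b,*D(60,425),.01))
print("edge +y", onz(a,*S(570,92),.01))
e1=onz(a,*S(758,272),.01);e2=onz(a,*S(280,580),.01);d=e1-e2;print("y-axis yaw",np.degrees(np.arctan2(-d[0],d[1])))
w=onz(a,*S(305,165),.1);print("tab top",w,onz(a,*S(330,175),.1))
t1=onz(a,*S(485,215),.109);t2=onz(a,*S(518,250),.109);d=t2-t1;print("bar",np.degrees(np.arctan2(d[1],d[0])),d)
E
```

```text
bar [0.618  0.0103 0.098 ] [0.6172 0.008  0.098 ] [0.6174 0.0096 0.0985]
corner+x+y [0.6832 0.1833 0.01  ] [0.6741 0.1912 0.01  ]
edge +y [0.4759 0.1824 0.01  ]
y-axis yaw 2.188995677504028
tab top [ 0.4956 -0.0577  0.1   ] [ 0.5122 -0.0491  0.1   ]
bar 0.08025162971083179 [ 0.0348  0.     -0.    ]
```

Emit:
{"fn": "arm_command", "kwargs": {"targets": "100 -0.484 -0.02 -0.588 120;100 -0.484 -0.02 -0.588 120;100 -0.484 -0.02 -0.588 120;100 -0.484 -0.02 -0.588 120;100 -0.484 -0.02 -0.588 120;100 -0.484 -0.02 -0.588 120;100 -0.484 -0.02 -0.588 120;100 -0.484 -0.02 -0.588 120;100 -0.484 -0.02 -0.588 120;100 -0.484 -0.02 -0.588 120;100 -0.484 -0.02 -0.588 120;100 -0.484 -0.02 -0.588 120;100 -0.484 -0.02 -0.588 120;100 -0.484 -0.02 -0.588 120;100 -0.484 -0.02 -0.588 120;100 -0.484 -0.02 -0.588 120;100 -0.484 -0.02 -0.588 120;100 -0.484 -0.02 -0.588 120;100 -0.484 -0.02 -0.588 120;100 -0.484 -0.02 -0.588 120"}}

```text
time: 1.77
ee_pos: [0.6192, 0.0053, 0.251]
eef_rot: [-1.572, -0.002, -0.827]
wrist_force: [-0.6, 0.2, 0.1]
opening: 0.0856
```

Emit:
{"fn": "arm_command", "kwargs": {"targets": "100 0 0 0 42.6;100 0 0 0 42.6;100 0 0 0 42.6;100 0 0 0 42.6;100 0 0 0 42.6;100 0 0 0 42.6;100 0 0 0 42.6;100 0 0 0 42.6"}}

```text
time: 2.43
ee_pos: [0.6177, 0.0115, 0.2508]
eef_rot: [-1.572, 0.0, -1.56]
wrist_force: [0.6, -0.7, 0.1]
opening: 0.0852
```

```bash
python3 - <<'E'
from h import *
s=r.state();print(s["joints"],s["ee_pos"],s["eef_rot"])
m=r.camera_model("wrist");print(m)
cv2.imwrite("pics/wrist1.png",r.camera("wrist")[:,:,::-1])
np.savez("m1.npz",**m)
E
```

```text
[-0.5808  0.6033  0.8486  1.5863 -0.4798  1.1736 -1.1896] [0.6177 0.0115 0.2508] [-1.5719  0.0002 -1.5596]
{'K': array([[329.4303,   0.    , 277.8515],
       [  0.    , 329.4303, 204.3675],
       [  0.    ,   0.    ,   1.    ]]), 'world_to_cam': array([[ 0.011 , -0.9999,  0.0008,  0.0044],
       [ 0.9497,  0.0102, -0.313 , -0.54  ],
       [ 0.313 ,  0.0042,  0.9497, -0.5915],
       [ 0.    ,  0.    ,  0.    ,  1.    ]])}
```

View pics/wrist1.png

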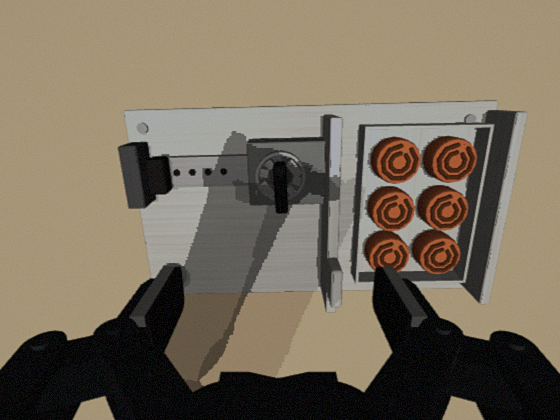

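```bash
python3 - <<'E'
from h import *
im=cv2.imread("pics/wrist1.png");m=dict(np.load("m1.npz"))
g=im.max(2);mk=((g<45)*255).astype(np.uint8);sub=np.zeros_like(mk);sub[150:218,262:300]=mk[150:218,262:300]
n,l,st,c=cv2.connectedComponentsWithStats(sub)
for i in range(1,n):
    if st[i,4]>60:
        print(st[i],c[i],onz(m,*c[i],.104)); p=np.argwhere(l==i)[:,::-1].astype(np.float32);print(cv2.minAreaRect(p))
a=im[90:320,110:340];cv2.imwrite("pics/w1c.png",cv2.resize(a,None,fx=2.6,fy=2.6,interpolation=cv2.INTER_CUBIC))
a=onz(m,126,110,.01);b=onz(m,497,101,.01);print(a,b,np.linalg.norm(a-b),np.degrees(np.arctan2(-(a-b)[0],(a-b)[1])))
for p in [(330,262),(342,262),(329,305),(341,305)]:print(onz(m,*p,.1))
E
```

```text
[ 262  157   38   57 1029] [280.174  185.4363] [0.6208 0.0092 0.104 ]
((280.5, 185.0), (56.0, 37.0), 90.0)
[0.681  0.1816 0.01  ] [ 0.6951 -0.2311  0.01  ] 0.41292039675641795 1.9604597203947
[ 0.5417 -0.0414  0.1   ]
[ 0.5419 -0.0533  0.1   ]
[ 0.4917 -0.0434  0.1   ]
[ 0.4919 -0.0559  0.1   ]
```

View pics/w1c.png

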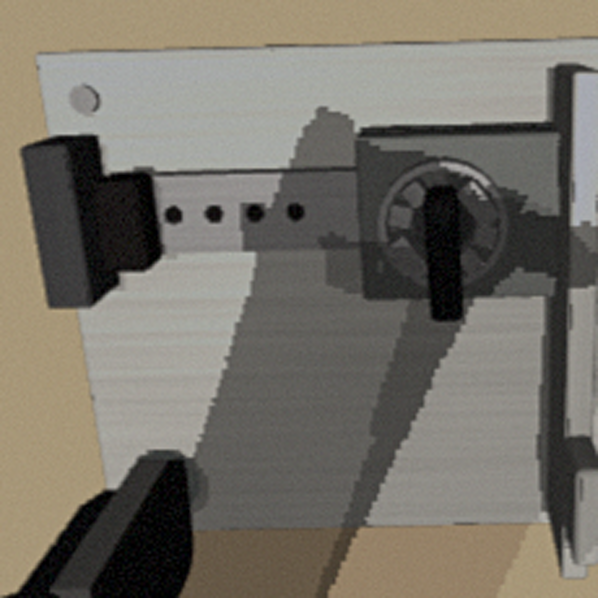

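```bash
python3 - <<'E'
from h import *
m=dict(np.load("m1.npz"))
f=lambda u,v:(110+(u-.8)/2.6,90+(v-.8)/2.6)
print(onz(m,*f(426,186),.109),onz(m,*f(459,186),.109))
print(onz(m,*f(430,318),.087),onz(m,*f(462,318),.087))
print(onz(m,*f(443,228),.061), "sleeve")
a=r.camera_model("scene");w=r.camera_model("side")
for p in [(.6175,.009),(.6195,.009)]:
  print(proj(m,np.array([*p,.109])),proj(a,np.array([*p,.098])),proj(w,np.array([*p,.098])))
E
```

```text
[0.6439 0.0153 0.109 ] [0.644  0.0043 0.109 ]
[0.5892 0.0137 0.087 ] [0.5893 0.0015 0.087 ]
[0.6179 0.0089 0.061 ] sleeve
[280.3774 190.4874] [303.1676 251.85  ] [243.0724 189.0225]
[280.4074 188.3302] [303.6141 252.3274] [242.6019 188.9318]
```

Emit:
{"fn": "arm_command", "kwargs": {"targets": "50 0.0025 0.02 -0.0005 -1.3;50 0.0025 0.05 -0.0005 -1.3;50 0.0025 0.08 -0.0005 -1.3;50 0.0025 0.105 -0.0005 -1.3;50 0.0025 0.12 -0.0005 -1.3;50 0.0025 0.125 -0.0005 -1.3;50 0.0025 0.125 -0.0005 -1.3"}}

```text
time: 3.07
ee_pos: [0.617, 0.0079, 0.1253]
eef_rot: [-1.573, 0.0, -1.54]
wrist_force: [0.0, 0.1, -0.4]
opening: 0.0425
```

```bash
python3 - <<'E'
from h import *
s=r.state();print(s["joints"],s["ee_pos"],s["eef_rot"],s["wrist_force"])
m=r.camera_model("wrist")
cv2.imwrite("pics/wrist2.png",r.camera("wrist")[:,:,::-1])
np.savez("m2.npz",**m)
for x in(-.023,.023):print(proj(m,np.array([.617+x,.009,.109])))
E
```

```text
[-0.5184  0.7179  0.7431  1.7404 -0.5919  0.9235 -1.0666] [0.617  0.0079 0.1253] [-1.5728  0.0003 -1.5398] [ 0.0168  0.1392 -0.4402]
[274.4491 291.7188]
[276.9332 213.7169]
```

View pics/wrist2.png

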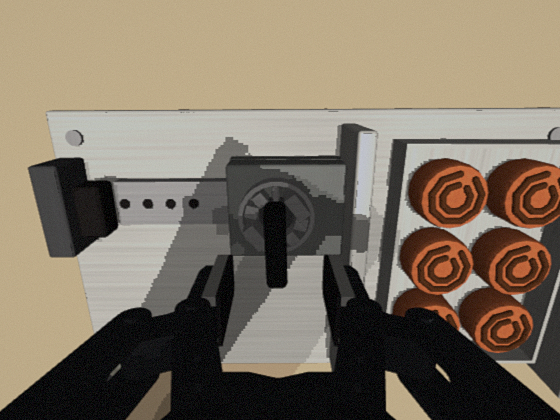

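```bash
python3 - <<'E'
from h import *
im=cv2.imread("pics/wrist2.png");m=dict(np.load("m2.npz"))
a=im[170:310,200:360];a=cv2.resize(a,None,fx=4,fy=4,interpolation=cv2.INTER_CUBIC);a=np.clip(a.astype(float)*2.2,0,255).astype(np.uint8);cv2.imwrite("pics/w2c.png",a)
print(m["world_to_cam"])
for z in(.087,.109):
  for x in(-.023,.023):
    for y in (-.006,.006): print(x,y,z,4*(proj(m,np.array([.617+x,.009+y,z]))-[200,170]))
E
```

```text
[[ 0.0308 -0.9995  0.0006 -0.0113]
 [ 0.949   0.0291 -0.314  -0.5781]
 [ 0.3139  0.0103  0.9494 -0.4726]
 [ 0.      0.      0.      1.    ]]
-0.023 -0.006 0.087 [337.9267 407.3299]
-0.023 0.006 0.087 [260.259  405.2348]
0.023 -0.006 0.087 [349.826  123.8073]
0.023 0.006 0.087 [266.2335 121.3674]
-0.023 -0.006 0.109 [341.0575 488.0149]
-0.023 0.006 0.109 [254.5062 485.7346]
0.023 -0.006 0.109 [354.7026 176.2194]
0.023 0.006 0.109 [260.7288 173.5148]
```

View pics/w2c.png

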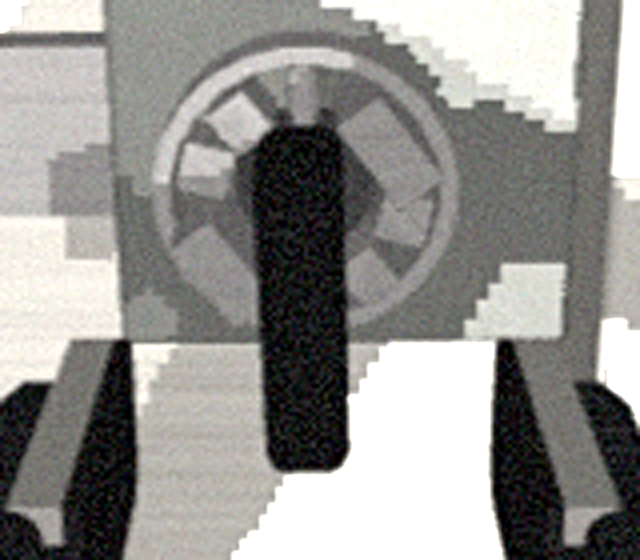

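Emit:
{"fn": "arm_command", "kwargs": {"targets": "50 -0.001 0.015 0.001 -0.4;50 -0.001 0.03 0.001 -0.4;50 -0.001 0.04 0.001 -0.4;50 -0.001 0.045 0.001 -0.4;50 -0.001 0.045 0.001 -0.4;50 -0.001 0.045 0.001 -0.4"}}

```text
time: 3.62
ee_pos: [0.619, 0.0084, 0.082]
eef_rot: [-1.57, -0.0, -1.535]
wrist_force: [-0.4, -0.3, 1.3]
opening: 0.0426
```

Emit:
{"fn": "arm_command", "kwargs": {"targets": "30 0 0 0 0;20 0 0 0 0;18 0 0 0 0;16 0 0 0 0;14 0 0 0 0"}}

```text
time: 4.03
ee_pos: [0.619, 0.0092, 0.0816]
eef_rot: [-1.57, 0.001, -1.535]
wrist_force: [-0.4, 1.3, 1.6]
opening: 0.0118
```

```bash
python3 - <<'E'
from h import *
s=r.state();print(s["ee_pos"],s["wrist_force"],s["torque"],s["opening"])
cv2.imwrite("pics/wrist3.png",cv2.resize(r.camera("wrist")[180:400,160:400,::-1],None,fx=3,fy=2.7))
E
```

```text
[0.619  0.0092 0.0816] [-0.4125  1.2985  1.6366] [ 0.3497 -0.059   0.001 ] 0.011758708140789746
```

View pics/wrist3.png

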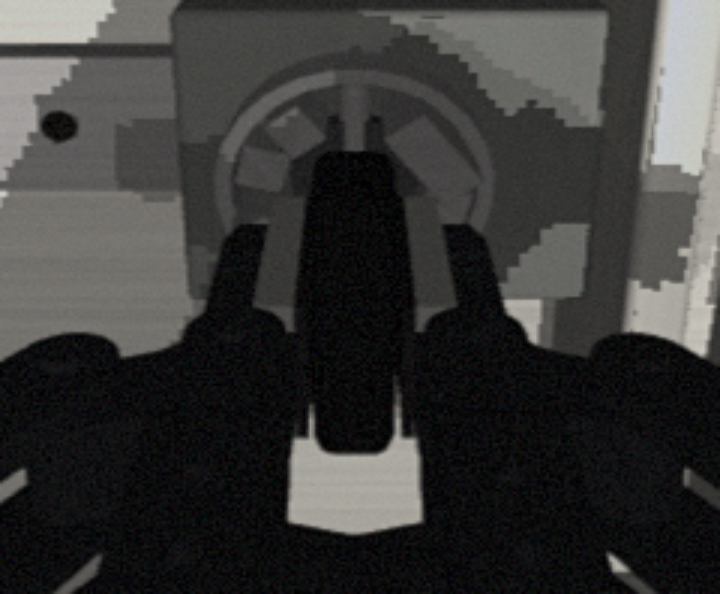

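Emit:
{"fn": "arm_command", "kwargs": {"targets": "0 0 0 0 0;0 0 0 0 0;0 0 0 0 0;0 0 -0.002 0 0;0 0 -0.004 0 0;0 0 -0.006 0 0;0 0 -0.008 0 0;0 0 -0.01 0 0;0 0 -0.01 0 0;0 0 -0.01 0 0"}}

```text
time: 4.92
ee_pos: [0.6187, 0.0091, 0.0907]
eef_rot: [-1.571, 0.0, -1.535]
wrist_force: [5.0, 2.5, -9.5]
opening: 0.011
```

Emit:
{"fn": "arm_command", "kwargs": {"targets": "0 0 -0.001 0 0;0 0 -0.002 0 0;0 0 -0.003 0 0;0 0 -0.003 0 0"}}

```text
time: 5.25
ee_pos: [0.6188, 0.0092, 0.0936]
eef_rot: [-1.571, 0.0, -1.535]
wrist_force: [4.7, 2.7, -10.9]
opening: 0.0108
```

Emit:
{"fn": "arm_command", "kwargs": {"targets": "0 0 -0.001 0 0;0 0 -0.001 0 0;0 0 -0.001 0 0"}}

```text
time: 5.5
ee_pos: [0.6187, 0.0092, 0.0945]
eef_rot: [-1.571, 0.0, -1.535]
wrist_force: [4.6, 2.8, -10.8]
opening: 0.011
```

Emit:
{"fn": "arm_command", "kwargs": {"targets": "0 0 -0.001 0 0;0 0 -0.001 0 0;0 0 -0.001 0 0"}}

```text
time: 5.75
ee_pos: [0.6188, 0.0091, 0.0955]
eef_rot: [-1.571, -0.0, -1.535]
wrist_force: [5.6, 2.5, -11.4]
opening: 0.0109
```

Emit:
{"fn": "arm_command", "kwargs": {"targets": "0 0 -0.001 0 0;0 0 -0.001 0 0;0 0 -0.001 0 0"}}

```text
time: 6.0
ee_pos: [0.6187, 0.0091, 0.0965]
eef_rot: [-1.571, -0.0, -1.535]
wrist_force: [5.6, 2.1, -11.9]
opening: 0.011
```

Emit:
{"fn": "arm_command", "kwargs": {"targets": "0 0 -0.001 0 0;0 0 -0.001 0 0;0 0 -0.001 0 0"}}

```text
time: 6.25
ee_pos: [0.6187, 0.0092, 0.0974]
eef_rot: [-1.571, -0.0, -1.535]
wrist_force: [5.2, 3.0, -12.1]
opening: 0.0107
```

Emit:
{"fn": "arm_command", "kwargs": {"targets": "0 0 -0.001 0 0;0 0 -0.001 0 0;0 0 -0.001 0 0"}}

```text
time: 6.5
ee_pos: [0.6187, 0.0091, 0.0984]
eef_rot: [-1.571, -0.0, -1.535]
wrist_force: [6.2, 1.3, -12.2]
opening: 0.0111
```

Emit:
{"fn": "arm_command", "kwargs": {"targets": "0 0 -0.001 0 0;0 0 -0.001 0 0;0 0 -0.001 0 0"}}

```text
time: 6.75
ee_pos: [0.6187, 0.0092, 0.0994]
eef_rot: [-1.571, -0.0, -1.535]
wrist_force: [5.0, 2.6, -13.6]
opening: 0.0107
```

Emit:
{"fn": "arm_command", "kwargs": {"targets": "0 0 -0.001 0 0;0 0 -0.001 0 0;0 0 -0.001 0 0"}}

```text
time: 7.0
ee_pos: [0.6187, 0.0091, 0.1003]
eef_rot: [-1.571, -0.0, -1.535]
wrist_force: [4.8, 2.0, -13.7]
opening: 0.0108
```

Emit:
{"fn": "arm_command", "kwargs": {"targets": "0 0 -0.001 0 0;0 0 -0.001 0 0;0 0 -0.001 0 0"}}

```text
time: 7.25
ee_pos: [0.6186, 0.0092, 0.1008]
eef_rot: [-1.572, -0.0, -1.535]
wrist_force: [7.7, 1.5, -19.8]
opening: 0.0109
```

Emit:
{"fn": "arm_command", "kwargs": {"targets": "0 0 -0.001 0 0;0 0 -0.001 0 0;0 0 -0.001 0 0"}}

```text
time: 7.5
ee_pos: [0.6185, 0.0092, 0.1009]
eef_rot: [-1.572, -0.001, -1.535]
wrist_force: [9.6, 1.2, -28.2]
opening: 0.011
```

Emit:
{"fn": "arm_command", "kwargs": {"targets": "0 0 0.0025 0 0;0 0 0.0025 0 0;0 0 0.0025 0 -2;0 0 0.0025 0 -5;0 0 0.0025 0 -8;0 0 0.0025 0 -11;0 0 0.0025 0 -14;0 0 0.0025 0 -14"}}

```text
time: 8.17
ee_pos: [0.6187, 0.0094, 0.0999]
eef_rot: [-1.571, 0.001, -1.287]
wrist_force: [4.6, 2.8, -13.4]
opening: 0.0108
```

```bash
python3 - <<'E'
from h import *
s=r.state();print(s["ee_pos"],s["eef_rot"],s["wrist_force"],s["torque"],s["opening"],s["joints"])
E
```

```text
[0.6187 0.0094 0.0999] [-1.5711  0.0006 -1.2869] [  4.5781   2.7634 -13.4348] [ 0.6868 -1.3248  0.032 ] 0.010837150963631035 [-0.4696  0.7242  0.6461  1.7588 -0.5598  0.851  -0.8504]
```

Emit:
{"fn": "arm_command", "kwargs": {"targets": "0 0 0 0 -3;0 0 0 0 -6;0 0 0 0 -9;0 0 0 0 -12;0 0 0 0 -15;0 0 0 0 -18;0 0 0 0 -21;0 0 0 0 -24;0 0 0 0 -27;0 0 0 0 -30;0 0 0 0 -33;0 0 0 0 -36;0 0 0 0 -36"}}

```text
time: 9.25
ee_pos: [0.6183, 0.01, 0.0997]
eef_rot: [-1.571, 0.002, -0.658]
wrist_force: [4.4, 5.2, -13.5]
opening: 0.0111
```

Emit:
{"fn": "arm_command", "kwargs": {"targets": "0 0 0 0 -3;0 0 0 0 -6;0 0 0 0 -9;0 0 0 0 -12;0 0 0 0 -15;0 0 0 0 -18;0 0 0 0 -21;0 0 0 0 -23;0 0 0 0 -24.5;0 0 0 0 -24.5;0 0 0 0 -24.5"}}

```text
time: 10.17
ee_pos: [0.6179, 0.0102, 0.0995]
eef_rot: [-1.57, 0.002, -0.234]
wrist_force: [3.3, 7.1, -13.0]
opening: 0.0108
```

```bash
python3 - <<'E'
from h import *
s=r.state();print(s["ee_pos"],s["eef_rot"],s["wrist_force"],s["torque"],s["opening"],s["joints"])
cv2.imwrite("pics/wrist4.png",r.camera("wrist")[:,:,::-1])
E
```

```text
[0.6179 0.0102 0.0995] [-1.57    0.0024 -0.2335] [  3.3376   7.1049 -13.0466] [ 1.467  -0.8797  0.0636] 0.01081007900484777 [-0.301   0.6569  0.3422  1.7534 -0.2962  0.7844 -0.0464]
```

View pics/wrist4.png

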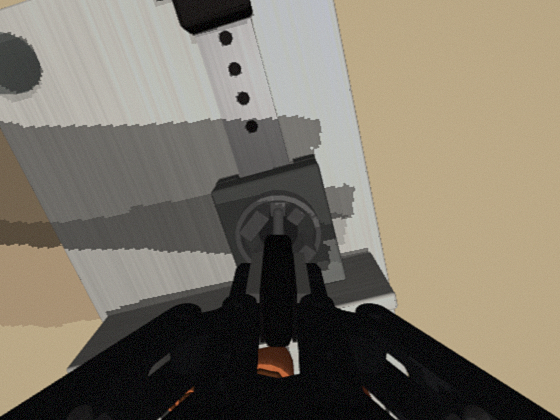

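Emit:
{"fn": "arm_command", "kwargs": {"targets": "0 0 0.001 0 0;0 0 0.002 0 0;0 0 0.003 0 0;0 0 0.0035 0 0;0 0 0.0035 0 0"}}

```text
time: 10.63
ee_pos: [0.6179, 0.0102, 0.0959]
eef_rot: [-1.57, 0.002, -0.234]
wrist_force: [2.1, 5.9, -12.1]
opening: 0.0109
```

Emit:
{"fn": "arm_command", "kwargs": {"targets": "0 0 0.0005 0 0;0 0 0.001 0 0;0 0 0.001 0 0;0 0 0.001 0 0"}}

```text
time: 10.97
ee_pos: [0.6179, 0.0102, 0.095]
eef_rot: [-1.57, 0.002, -0.234]
wrist_force: [2.7, 5.9, -13.0]
opening: 0.0109
```

Emit:
{"fn": "arm_command", "kwargs": {"targets": "0 0 0.0005 0 0;0 0 0.001 0 0;0 0 0.001 0 0"}}

```text
time: 11.22
ee_pos: [0.618, 0.0102, 0.0945]
eef_rot: [-1.57, 0.002, -0.234]
wrist_force: [2.8, 6.0, -7.4]
opening: 0.0108
```

Emit:
{"fn": "arm_command", "kwargs": {"targets": "0 0 0.0008 0 0;0 0 0.0008 0 0;5 0 0.0008 0 0;10 0 0.0008 0 0;15 0 0.0008 0 0;20 0 0.0008 0 0;30 0 0.0008 0 0;45 0 0.0008 0 0;50 0 0.0008 0 0;50 0 0.0008 0 0;50 0 0.0008 0 0"}}

```text
time: 12.13
ee_pos: [0.6186, 0.0084, 0.0945]
eef_rot: [-1.571, -0.0, -0.235]
wrist_force: [-0.3, 0.4, -0.2]
opening: 0.0427
```

```bash
python3 - <<'E'
from h import *
s=r.state();print(s["ee_pos"],s["eef_rot"],s["wrist_force"],s["torque"],s["opening"],s["joints"])
cv2.imwrite("pics/wrist5.png",r.camera("wrist")[:,:,::-1])
E
```

```text
[0.6186 0.0084 0.0945] [-1.5709 -0.     -0.2352] [-0.2572  0.4308 -0.1749] [-0.0289  0.0156 -0.0336] 0.04269918579487185 [-0.2978  0.6631  0.3405  1.7577 -0.2989  0.772  -0.0433]
```

View pics/wrist5.png

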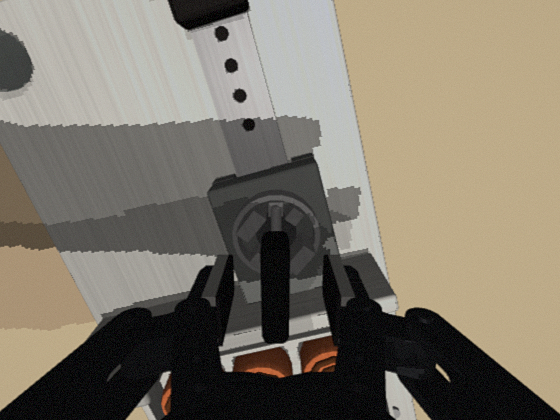

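Emit:
{"fn": "arm_command", "kwargs": {"targets": "50 0 -0.01 0 0;50 0 -0.03 0 0;50 0 -0.06 0 0;50 0 -0.1 0 0;50 0 -0.13 0 0;50 0 -0.13 0 20;50 0 -0.13 0 40;50 0 -0.13 0 60;50 0 -0.13 0 74.5;50 0 -0.13 0 74.5;50 0 -0.13 0 74.5;50 0 -0.13 0 74.5;50 0 -0.13 0 74.5;50 0 -0.13 0 74.5;50 0 -0.13 0 74.5;50 0 -0.13 0 74.5;50 0 -0.13 0 74.5"}}

```text
time: 13.6
ee_pos: [0.6186, 0.0089, 0.225]
eef_rot: [-1.571, -0.0, -1.537]
wrist_force: [0.1, 0.1, -0.4]
opening: 0.0429
```

```bash
python3 - <<'E'
from h import *
s=r.state();print(s["ee_pos"],s["eef_rot"],s["wrist_force"],s["joints"])
m=r.camera_model("wrist");np.savez("m6.npz",**m)
cv2.imwrite("pics/wrist6.png",r.camera("wrist")[:,:,::-1])
print("shaker",onz(dict(np.load("m1.npz")),170,278,.04))
a=r.camera_model("scene");print(onz(a,185+535/4.2,195+50/4.2,.07))
E
```

```text
[0.6186 0.0089 0.225 ] [-1.5707 -0.0001 -1.5373] [ 0.0588  0.14   -0.4163] [-0.5418  0.6073  0.7758  1.6212 -0.4634  1.1059 -1.1805]
shaker [0.4859 0.141  0.04  ]
[0.4747 0.1491 0.07  ]
```

View pics/wrist6.png

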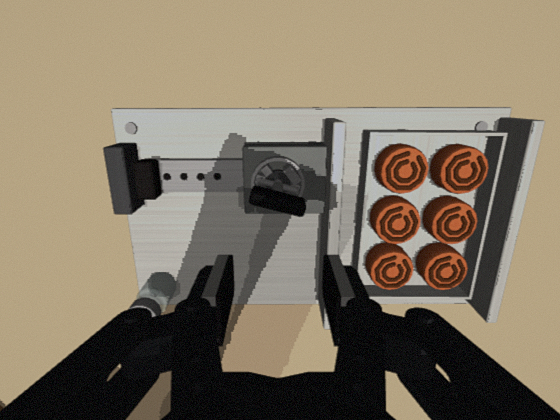

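Emit:
{"fn": "arm_command", "kwargs": {"targets": "50 0.02 0 -0.04 0;50 0.04 0 -0.08 0;50 0.0543 0 -0.111 0;50 0.0543 0.03 -0.111 0;50 0.0543 0.06 -0.111 0;50 0.0543 0.085 -0.111 0;50 0.0543 0.085 -0.111 0;50 0.0543 0.085 -0.111 0;50 0.0543 0.085 -0.111 0"}}

```text
time: 14.4
ee_pos: [0.5104, -0.0501, 0.1409]
eef_rot: [-1.569, -0.0, -1.535]
wrist_force: [-0.8, 0.1, -0.7]
opening: 0.0427
```

```bash
python3 - <<'E'
from h import *
s=r.state();print(s["ee_pos"],s["eef_rot"],s["wrist_force"],s["joints"])
m=r.camera_model("wrist");np.savez("m7.npz",**m)
im=r.camera("wrist")[:,:,::-1];cv2.imwrite("pics/wrist7.png",im)
for x in(-.022,.022):
  for y in (-.006,.006): print(x,y,proj(m,np.array([.5095+x,-.049+y,.1])))
E
```

```text
[ 0.5104 -0.0501  0.1409] [-1.5694 -0.0002 -1.5346] [-0.7536  0.0583 -0.6523] [-0.4696  0.5491  0.7254  1.9946 -0.5123  0.7846 -0.9785]
-0.022 -0.006 [284.1933 269.9771]
-0.022 0.006 [264.9995 269.3727]
0.022 -0.006 [287.3646 203.0271]
0.022 0.006 [266.8081 202.328 ]
```

View pics/wrist7.png

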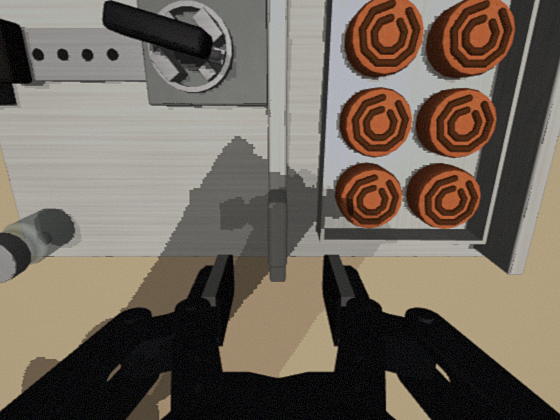

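Emit:
{"fn": "arm_command", "kwargs": {"targets": "50 -0.0008 0.02 0 0;50 -0.0008 0.04 0 0;50 -0.0008 0.055 0 0;50 -0.0008 0.065 0 0;50 -0.0008 0.067 0 0;40 -0.0008 0.067 0 0;30 -0.0008 0.067 0 0;20 -0.0008 0.067 0 0;17 -0.0008 0.067 0 0;14 -0.0008 0.067 0 0;12 -0.0008 0.067 0 0;0 -0.0008 0.067 0 0;0 -0.0008 0.067 0 0;0 -0.0008 0.067 0 0"}}

```text
time: 15.62
ee_pos: [0.5101, -0.0491, 0.0733]
eef_rot: [-1.569, -0.0, -1.535]
wrist_force: [-1.0, -1.0, 7.7]
opening: 0.011
```

Emit:
{"fn": "arm_command", "kwargs": {"targets": "0 -0.001 -0.001 0 0;0 -0.003 -0.001 0 0;0 -0.006 -0.001 0 0;0 -0.01 -0.001 0 0;0 -0.014 -0.001 0 0;0 -0.018 -0.001 0 0;0 -0.02 -0.001 0 0;0 -0.02 -0.001 0 0"}}

```text
time: 16.28
ee_pos: [0.5093, -0.028, 0.0734]
eef_rot: [-1.57, 0.0, -1.534]
wrist_force: [4.2, 0.8, -10.5]
opening: 0.011
```

Emit:
{"fn": "arm_command", "kwargs": {"targets": "0 -0.002 0.0006 0 0;0 -0.005 0.0006 0 0;0 -0.01 0.0006 0 0;0 -0.015 0.0006 0 0;0 -0.02 0.0006 0 0;0 -0.025 0.0006 0 0;0 -0.03 0.0006 0 0;0 -0.035 0.0006 0 0;0 -0.04 0.0006 0 0;0 -0.045 0.0006 0 0;0 -0.048 0.0006 0 0;0 -0.05 0.0006 0 0;0 -0.05 0.0006 0 0;0 -0.05 0.0006 0 0"}}

```text
time: 17.45
ee_pos: [0.5074, 0.0222, 0.0733]
eef_rot: [-1.57, 0.001, -1.534]
wrist_force: [2.4, -0.3, 6.4]
opening: 0.011
```

```bash
python3 - <<'E'
from h import *
s=r.state();print(s["ee_pos"],s["eef_rot"],s["wrist_force"],s["torque"])
m=r.camera_model("wrist");np.savez("m8.npz",**m)
im=r.camera("wrist")[:,:,::-1];cv2.imwrite("pics/wrist8.png",im)
im=r.camera("scene")[195:335,185:375,::-1];cv2.imwrite("pics/scene8.png",cv2.resize(im,None,fx=4.2,fy=4.2,interpolation=cv2.INTER_CUBIC))
E
```

```text
[0.5074 0.0222 0.0733] [-1.5701  0.001  -1.5345] [ 2.4241 -0.3475  6.4055] [-0.14   -0.6132  0.0862]
```

View pics/wrist8.png

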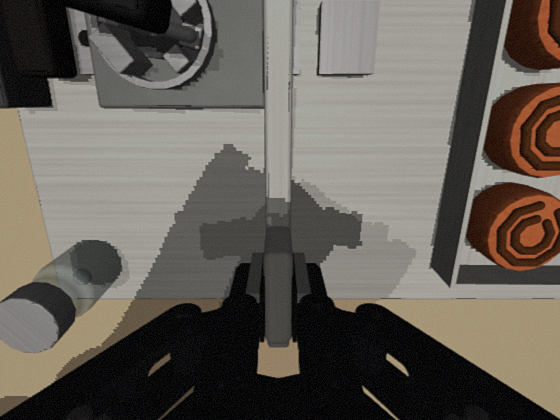

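View pics/scene8.png

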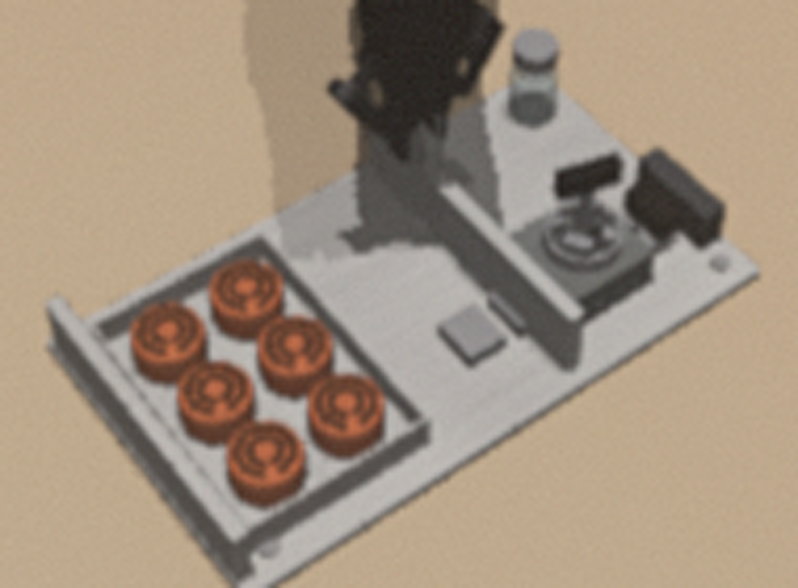

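Emit:
{"fn": "arm_command", "kwargs": {"targets": "0 -0.002 0 0 0;0 -0.005 0 0 0;0 -0.008 0 0 0;0 -0.011 0 0 0;0 -0.013 0 0 0;0 -0.014 0 0 0;0 -0.014 0 0 0"}}

```text
time: 18.13
ee_pos: [0.507, 0.0358, 0.0733]
eef_rot: [-1.57, 0.0, -1.535]
wrist_force: [3.2, -1.5, 6.5]
opening: 0.011
```

Emit:
{"fn": "arm_command", "kwargs": {"targets": "0 -0.0005 0 0 0;0 -0.001 0 0 0;0 -0.0015 0 0 0;0 -0.002 0 0 0"}}

```text
time: 18.47
ee_pos: [0.5069, 0.0374, 0.0733]
eef_rot: [-1.57, 0.0, -1.535]
wrist_force: [2.6, -3.4, 6.5]
opening: 0.0114
```

Emit:
{"fn": "arm_command", "kwargs": {"targets": "0 -0.0003 0 0 0;0 -0.0006 0 0 0;0 -0.001 0 0 0"}}

```text
time: 18.72
ee_pos: [0.5069, 0.0383, 0.0733]
eef_rot: [-1.57, 0.0, -1.535]
wrist_force: [3.1, -3.3, 6.4]
opening: 0.0109
```

Emit:
{"fn": "arm_command", "kwargs": {"targets": "0 -0.0003 0 0 0;0 -0.0006 0 0 0;0 -0.001 0 0 0"}}

```text
time: 18.97
ee_pos: [0.5068, 0.0394, 0.0733]
eef_rot: [-1.57, 0.0, -1.535]
wrist_force: [2.2, -2.0, 7.3]
opening: 0.011
```

Emit:
{"fn": "arm_command", "kwargs": {"targets": "0 -0.0003 0 0 0;0 -0.0006 0 0 0;0 -0.001 0 0 0"}}

```text
time: 19.22
ee_pos: [0.5068, 0.0403, 0.0733]
eef_rot: [-1.57, 0.0, -1.535]
wrist_force: [2.6, -2.7, 6.5]
opening: 0.0106
```

Emit:
{"fn": "arm_command", "kwargs": {"targets": "0 -0.0003 0 0 0;0 -0.0005 0 0 0;0 -0.0005 0 0 0"}}

```text
time: 19.47
ee_pos: [0.5068, 0.0406, 0.0733]
eef_rot: [-1.57, -0.0, -1.535]
wrist_force: [3.1, -3.1, 6.7]
opening: 0.0109
```

Emit:
{"fn": "arm_command", "kwargs": {"targets": "0 -0.0003 0 0 0;0 -0.0005 0 0 0;0 -0.0005 0 0 0"}}

```text
time: 19.72
ee_pos: [0.5068, 0.0409, 0.0733]
eef_rot: [-1.57, -0.001, -1.536]
wrist_force: [1.9, -4.8, 6.2]
opening: 0.0111
```

Emit:
{"fn": "arm_command", "kwargs": {"targets": "0 -0.0003 0 0 0;0 -0.0005 0 0 0;0 -0.0005 0 0 0"}}

```text
time: 19.97
ee_pos: [0.5068, 0.0412, 0.0733]
eef_rot: [-1.57, -0.001, -1.536]
wrist_force: [2.7, -4.2, 6.3]
opening: 0.0107
```

Emit:
{"fn": "arm_command", "kwargs": {"targets": "0 -0.0003 0 0 0;0 -0.0005 0 0 0;0 -0.0005 0 0 0;0 -0.0005 0 0 0"}}

```text
time: 20.3
ee_pos: [0.5067, 0.0414, 0.0733]
eef_rot: [-1.57, -0.001, -1.536]
wrist_force: [2.8, -6.3, 5.9]
opening: 0.011
```

Emit:
{"fn": "arm_command", "kwargs": {"targets": "0 -0.0003 0 0 0;0 -0.0005 0 0 0;0 -0.0005 0 0 0;0 -0.0005 0 0 0"}}

```text
time: 20.63
ee_pos: [0.5067, 0.0416, 0.0733]
eef_rot: [-1.57, -0.001, -1.536]
wrist_force: [2.8, -7.5, 6.0]
opening: 0.0107
```

```bash
python3 - <<'E'
from h import *
s=r.state();print(s["ee_pos"],s["eef_rot"],s["wrist_force"],s["torque"])
im=r.camera("wrist")[:,:,::-1];cv2.imwrite("pics/wrist9.png",im)
im=r.camera("scene")[195:335,185:375,::-1];cv2.imwrite("pics/scene9.png",cv2.resize(im,None,fx=4.2,fy=4.2,interpolation=cv2.INTER_CUBIC))
E
```

```text
[0.5067 0.0416 0.0733] [-1.5696 -0.0014 -1.5362] [ 2.8298 -7.4795  6.0414] [-1.3896 -0.6253  0.103 ]
```

View pics/wrist9.png

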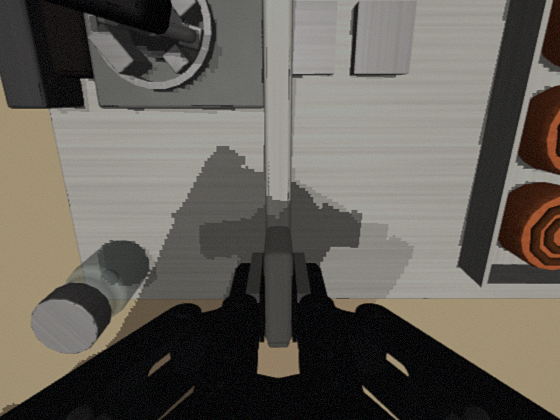

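View pics/scene9.png

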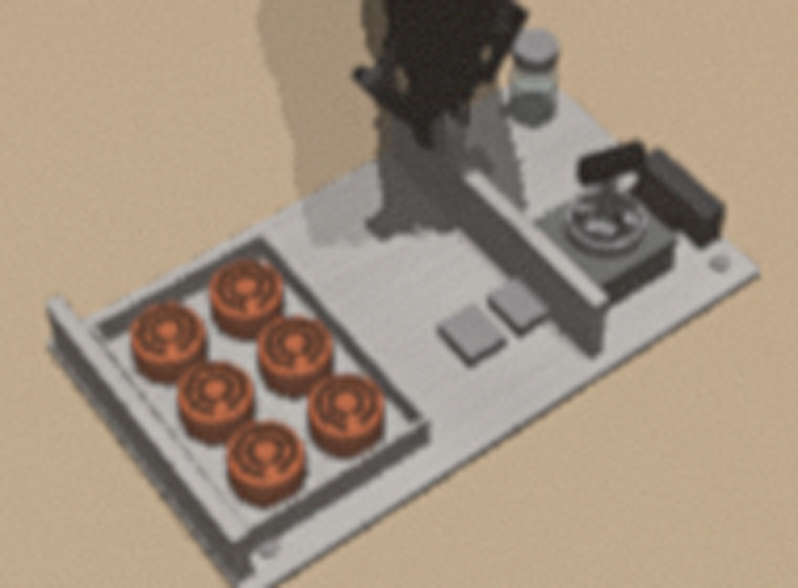

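Emit:
{"fn": "arm_command", "kwargs": {"targets": "0 0.0004 0 0 0;0 0.0008 0 0 0;0 0.0008 0 0 0;0 0.0008 0 0 0"}}

```text
time: 21.07
ee_pos: [0.5068, 0.0416, 0.0733]
eef_rot: [-1.57, -0.0, -1.536]
wrist_force: [2.0, -4.1, 6.5]
opening: 0.0112
```

Emit:
{"fn": "arm_command", "kwargs": {"targets": "0 0.0004 0 0 0;0 0.0008 0 0 0;0 0.0008 0 0 0"}}

```text
time: 21.32
ee_pos: [0.5068, 0.0415, 0.0733]
eef_rot: [-1.57, 0.0, -1.535]
wrist_force: [3.3, -2.3, 7.0]
opening: 0.0107
```

Emit:
{"fn": "arm_command", "kwargs": {"targets": "8 0 0 0 0;14 0 0 0 0;17 0 0 0 0;22 0 0 0 0;30 0 0 0 0;40 0 0 0 0;45 0 0 0 0;45 0 0 0 0;45 0 -0.005 0 0;45 0 -0.02 0 0;45 0 -0.045 0 0;45 0 -0.08 0 0;45 0 -0.12 0 0;45 0 -0.15 0 0;45 0 -0.15 0 0;45 0 -0.15 0 0"}}

```text
time: 22.65
ee_pos: [0.5071, 0.0412, 0.2246]
eef_rot: [-1.568, 0.001, -1.535]
wrist_force: [-0.3, -0.2, -0.8]
opening: 0.0388
```

```bash
python3 - <<'E'
from h import *
s=r.state();print(s["time"],s["ee_pos"],s["eef_rot"],s["wrist_force"],s["torque"])
m=r.camera_model("wrist");print(m["K"][0,0]);np.savez("m10.npz",**m)
im=r.camera("wrist")[:,:,::-1];cv2.imwrite("pics/wrist10.png",im)
im=r.camera("scene")[195:335,185:375,::-1];cv2.imwrite("pics/scene10.png",cv2.resize(im,None,fx=4.2,fy=4.2,interpolation=cv2.INTER_CUBIC))
E
```

```text
22.65 [0.5071 0.0412 0.2246] [-1.5676  0.0011 -1.5349] [-0.2836 -0.2295 -0.8303] [-0.0186  0.0277 -0.0049]
329.43025183380485
```

View pics/wrist10.png

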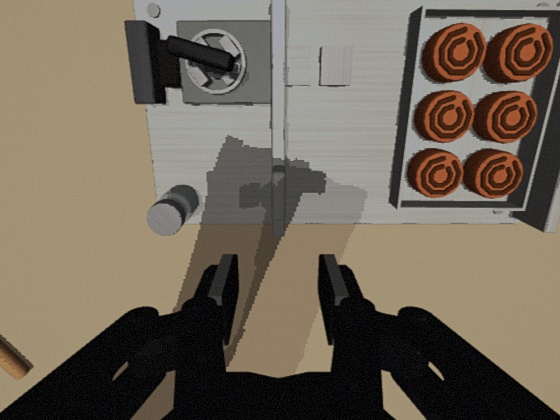

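View pics/scene10.png

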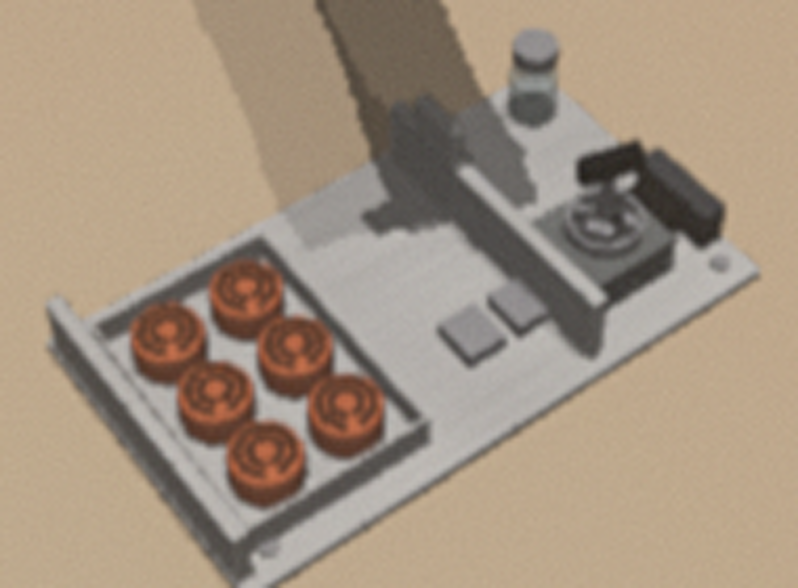

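```bash
python3 - <<'E'
from h import *
r.close_job()
E
```

```text
the job is handed in; nothing more can be done
```

The plunger is parked and the fence rests against the rubber buffer. I handed the job in at about 22.7 s with the gripper clear of everything.

- **Plunger:** I pulled the T-handle up about 19 mm until I felt the stop, with roughly 14 N above the spring force. I then eased back about 1 mm, turned it about 75° anticlockwise and lowered it until the notch took the load at about 13 mm lift, which puts h at about 6 mm. After letting go, and again at the end, the pictures show the bar still turned and raised.
- **Fence:** I gripped the tab and slid it along the jig in small steps. Contact came at about 90 mm of travel. The y force rose from about 3 N of friction to 7.5 N, which means the buffer was squashed by about 1 mm at most. I backed off to about 2 N before releasing.
- **Last checks:** The wrist force was near zero. The final pictures show the carriage at the buffer and the pan and shaker where they were. I did not check the spatula, tongs, bowl, bottle and mug again, but the gripper went nowhere near them after the start.
- **Less certain:**
  - While I held the tab there was an unexplained vertical load of 6 to 10 N.
  - The first sign of buffer contact was only clear to about half a millimetre.
  - I did not measure the fence's final position separately from the images.

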